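Slide the drink bottle into the organiser's bay

ROBOT

A 6-joint arm with a two-finger parallel gripper is mounted at the origin on the work surface. World frame = base frame: x ahead of the robot, y to its left, z up, the work surface at z = 0. Lengths are in m, angles in rad, forces in N, time in s.
With the tool pointing down it reaches from about 0.35 to 0.85 m from the base axis. Payload 8.1 kg.
Tool frame: the origin (TCP) lies at the very end of the fingers, on their centre line; the grasp point (between the pads) lies 19 mm behind it; z points along the fingers, y is the line along which they close (so a half turn about z gives the same grasp; the last joint's range is limited). The gripper opens to 85 mm and grips with 20 to 120 N. Pads are 22 mm wide; open, the fingers measure 114 mm over their backs; the gripper's body (76 mm by 85 mm) begins 54 mm behind the grasp point. The pads swing forward as they close: fully open they stand 13 mm farther back than shut.
Start: joints at [1.195, 0.13, 1.488, -0, 1.523, -0.085], TCP at [0.172, 0.575, 0.231] pointing down, gripper open.
Joint ranges: [-2.96, 2.96], [-0.89, 2.26], [0.02, 2.5], [-1.34, 4.48], [0, 2.73], [-2.66, 2.66]. Speed limits (rad/s): [2.39, 2.39, 2.79, 3.14, 3.14, 3.14].

INTERFACE

Orientations are given as a unit quaternion [x, y, z, w].
In Python, from cell import bot, imaging, search_frame, spot_point gives the robot as it stands.
- The arm moves only by the tool drive_tool, never from a script. Its argument "motion" is a list of rows, each a list of 7 numbers: the turn, a rotation vector about the tool's x, y, z as a fraction of full scale, then the shift along the tool's x, y, z as a fraction of full scale, then the gripper command: -1 is fully open, 1 is shut, values between are in proportion. A call has 1 to 8 rows; each row is the pose to reach, as a shift and turn from the pose commanded when the call began, along the tool's axes at that moment; what a row does not reach only later rows make up. Full scale, the value 1, is 0.12 m for a shift and 45 degrees for a turn. A row lasts 1/10 s, in which the tool goes at most 50 mm and 8.59 degrees, less where a joint would pass 70% of its speed; a pose out of reach is approached as far as the arm can. A call with a number of a shift or a turn outside -1 to 1 is refused whole. A call with a gripper value outside its range is refused whole. The fingers move at their own pace and stop on an object; "squeeze" is the grip in N (left out, the last holds). Time passes only in rows, so rows that repeat a pose let the fingers close. It gives the time, the measured TCP pose, the force, the opening and the grip force at its end, in the units of the state.
- bot.sense(): the state, without advancing time (a new reading comes with each control period).
- imaging.read_camera(name): name is "scene" or "side" or "wrist"; returns (picture, depth): 384x512x3 uint8, red, green, blue; 384x512 float32, m along the optical axis (not along the pixel's ray), 0 where there is no reading.
- imaging.get_calibration(name): a dict with "fx", "fy", "cx", "cy" (pixels), "D" ([k1, k2, p1, p2, k3] as OpenCV has them; the pictures are not rectified), "world_to_cam" (4x4, takes a point from world to camera coordinates). Camera axes: x right, y down, z forward; pixel columns grow to the right and rows downward; lengths in m; the calibration is good to about 2 mm. A picture is of the moment at which its call begins: read the wrist's pose just before it. get_calibration takes no time and is no camera call; for the wrist camera it gives the pose at the moment of the call.
- bot.hand_in(): hands the job in; it is judged then, once.
Trained networks look in the newest picture that a camera, given by its name, has taken for a name from the list of things; names that differ only in an ending like _2 or _b are one class to them, and where a whole thing is asked for, a point or a joint stands for the part that bears it (a point fixed in the world has none). Each returns a list of dicts, best first, with "score" (0 to 1); they miss things now and then, are a little off and sometimes report something else, mostly with a low value. They report only what shows in the picture. A call takes as long as a camera call.
- search_frame(camera, target): "point" ([column, row] in pixels, amid what is visible of it).
- spot_point(camera, target): "point" ([column, row] in pixels: a listed point, or the origin of a listed thing).
The state is a dict: "time_s": time; "joint_positions": joint angles; "dq": joint speeds; "tau": joint torques, N m; "tool_pos": TCP position; "tool_rot": TCP orientation; "force": force on the tool from outside, world axes, zero at the start; "ft_torque": the same for the moment, N m; "finger_gap": finger opening in m; "gripper_force": force on a finger pad.
Only numpy, scipy, OpenCV 4.12 (cv2) and the standard library are available. Lean on these libraries where they do the work, as an engineer would, in place of code of your own. Each camera call takes 0.05 s, during which the arm holds its last target. There are 200 camera calls.

TASK

Get the tall drink bottle safely away from the middle of the desk: without picking it up or gripping it, push it along the desk with the fingertips, touching it only low down on its rubber boot so that it slides upright and does not tip, into the bottle bay of the desk organiser until it stands right against the bay's back wall. Leave everything else on the desk where it is, then take the hand away.

Things in the scene. Friction and masses are not known exactly. Their poses are not given: they have to be found in the camera images.
- bottle: The tall drink bottle: upright steel cylinder 72 mm across, 255 mm tall overall, with screw cap and carrying loop. A slightly wider rubber boot, 76 mm across, covers its lowest 90 mm. 0.45 to 0.85 kg; stands loose on the bare desk, slides if pushed low, tips over if pushed high. Origin: centre of its underside, z up; x, y arbitrary (round).
- organiser: The grey desk organiser, fixed to the desk: a pen block 200 mm wide and 100 mm tall (pens to 170 mm) with a three-sided, floorless bottle bay in front. Origin: on the desk, where the middle of the bottle's underside is when it stands centred in the bay against the back wall. x axis: from the open mouth straight in to the back wall, whose face is 38 mm along +x; y across the bay; z up.
- mug: Bystander, loose: white ceramic mug, 76 mm across, 90 mm tall, with a handle standing 37 mm out from its wall on its +y side. Origin: centre of its underside.
- duster: Bystander, loose: plain aluminium air-duster can, 52 mm across, 193 mm tall, thinner and shorter than the bottle. Origin: centre of its underside.
- tape_roll: Bystander, loose: clear roll of sticky tape lying flat, 76 mm across, 20 mm high. Origin: centre of its underside.
- note_pad: Bystander, loose: square pad of notes, 76 x 76 x 20 mm. Origin: centre of its underside.
- adapter: Bystander, loose: white cube-like mains adapter, 50 x 50 x 28 mm high. Origin: centre of its underside.
- mouse: Bystander, loose: white computer mouse, 110 x 60 x 30 mm high. Origin: centre of its underside.
- cassette: Bystander, loose: black video cassette with a paper label lying flat, 104 (x) x 188 (y) x 25 mm high. Origin: centre of its underside. Further right, beyond it, stands a fixed video deck with a laptop on top (122 mm high); keyboard, paper stack and carton at the desk's far edges are fixed too.
- bay_mouth (a point): Middle of the open mouth of the bottle bay, on the desk, 34 mm before the organiser's origin (along its -x); same axes as the organiser. The bay's walls are 50 mm high; its two side walls are 94 mm apart and end in lips flared outward at the mouth.

How it is judged:
By the outcome, as a careful person would: the job done as asked, in the order asked, and still so for the second after the job is handed in, with the robot touching nothing.
It also fails if it takes over 59 s, if anything falls off the work surface, if the arm or the gripper's body presses on something with over 40 N, if the wrist force passes 120 N, or if a joint passes its speed limit or range.

## Working session

There is one attempt and no reset: what is moved stays moved. The work goes in short steps, Python scripts to look and compute and a tool call to move; the robot and the scene stay as the last step left them, time stands still between calls to the robot, and variables do not carry over. Pictures are saved under pics/ and viewed, at most 10 in all, crops included, and the job is handed in when it is done.

Besides the shell and the picture viewer there is one more tool, called after ">>>" by a JSON object that holds its "fn" and its "kwargs". drive_tool: Moves the arm, as the interface text tells. Shift numbers are shares of 0.12 m and turn numbers shares of 45 degrees, none past 1 either way. Its arguments: {"type":"object","properties":{"motion":{"type":"array","items":{"type":"array","items":{"type":"number","minimum":-1,"maximum":1}}},"squeeze":{"type":"number"}},"required":["motion"]}

```bash
mkdir -p pics; cat > h.py <<'E'
import numpy as np, cv2
from cell import bot, imaging, search_frame, spot_point
def cal(n):
    c=imaging.get_calibration(n); K=np.array([[c['fx'],0,c['cx']],[0,c['fy'],c['cy']],[0,0,1.]]); return K,np.array(c['D']),np.array(c['world_to_cam'])
def ray(n,uv,z=0.):
    K,D,T=cal(n); p=cv2.undistortPoints(np.array([[uv]],float),K,D)[0,0]
    R,t=T[:3,:3],T[:3,3]; o=-R.T@t; d=R.T@np.array([p[0],p[1],1]); return o+d*(z-o[2])/d[2]
def cloud(n,dep):
    K,D,T=cal(n); v,u=np.mgrid[:384,:512]; p=cv2.undistortPoints(np.stack([u,v],-1).reshape(-1,1,2).astype(float),K,D).reshape(-1,2)
    z=dep.reshape(-1,1); P=np.hstack([p*z,z]); W=(P-T[:3,3])@T[:3,:3]; W[z[:,0]==0]=np.nan; return W.reshape(384,512,3)
E
python3 - <<'E'
from h import *
for n in ['scene','side']:
    im,d=imaging.read_camera(n); cv2.imwrite(f'pics/{n}0.png',im[...,::-1]); np.save(n+'.npy',d); W=cloud(n,d)
    for t in ['bottle','organiser','bay_mouth','mug','duster','tape_roll','note_pad','adapter','mouse','cassette']:
        r=spot_point(n,t)
        for q in r[:2]: print(n,t,round(q['score'],2),np.round(q['point']),np.round(ray(n,q['point']),3)[:2])
E
```

```text
scene bottle 0.69 [227. 202.] [ 0.576 -0.159]
scene organiser 0.94 [335. 185.] [0.528 0.185]
scene bay_mouth 0.64 [329. 185.] [0.526 0.165]
scene bay_mouth 0.64 [246. 162.] [ 0.424 -0.096]
scene mug 0.81 [258. 260.] [ 0.77  -0.071]
scene duster 0.8 [298. 251.] [0.748 0.047]
scene tape_roll 0.62 [246. 162.] [ 0.427 -0.096]
scene note_pad 0.88 [211. 254.] [ 0.747 -0.205]
scene adapter 0.7 [329. 240.] [0.717 0.141]
scene mouse 0.54 [359. 136.] [0.331 0.296]
scene cassette 0.56 [158. 166.] [ 0.429 -0.388]
side bottle 0.67 [250. 180.] [ 0.579 -0.156]
side organiser 0.83 [213. 292.] [0.532 0.184]
side bay_mouth 0.16 [161. 218.] [0.738 0.044]
side mug 0.79 [171. 184.] [ 0.77  -0.068]
side duster 0.82 [158. 220.] [0.741 0.051]
side duster 0.62 [297. 211.] [ 0.429 -0.097]
side tape_roll 0.97 [297. 210.] [ 0.43  -0.101]
side adapter 0.92 [151. 250.] [0.713 0.136]
side cassette 0.72 [327. 138.] [ 0.429 -0.391]
```

View pics/scene0.png

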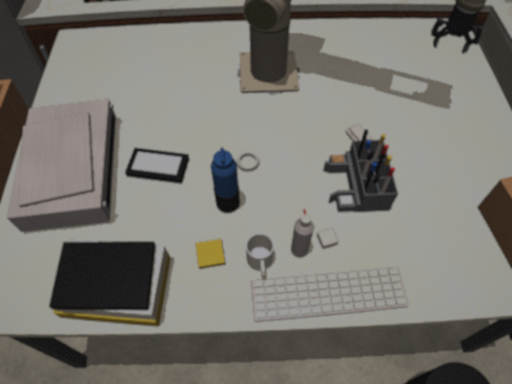

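View pics/side0.png

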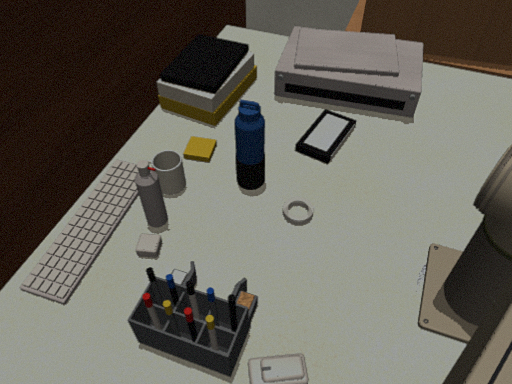

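The scene view shows the bottle foot at about (228,205). The organiser's bay opens to the left, towards the bottle, with its lips near (337,160) and (345,203). The tape roll (249,161), mug (260,255) and duster (302,240) lie clear of the straight line between them. Next I need the organiser's yaw and a refined bottle position.

```bash
python3 - <<'E'
from h import *
allp=[]
for n in ['scene','side']:
    W=cloud(n,np.load(n+'.npy')).reshape(-1,3); W=W[~np.isnan(W).any(1)]
    b=W[(abs(W[:,0]-.577)<.07)&(abs(W[:,1]+.158)<.07)&(W[:,2]>.02)&(W[:,2]<.19)]
    # circle fit known r
    from scipy.optimize import least_squares
    f=lambda c:np.hypot(b[:,0]-c[0],b[:,1]-c[1])-.037
    print(n,'bottle',len(b),least_squares(f,[.577,-.158],loss='soft_l1',f_scale=.002).x)
    o=W[(abs(W[:,0]-.53)<.16)&(abs(W[:,1]-.2)<.16)&(W[:,2]>.012)]; allp.append(o)
o=np.vstack(allp)
def show(p,fn):
    im=np.full((480,480,3),255,np.uint8)
    for q in p[np.argsort(p[:,2])]:
        c=int(np.clip(q[2]/.11*255,0,255)); col=cv2.applyColorMap(np.uint8([[c]]),2)[0,0].tolist()
        cv2.circle(im,(int((q[1]-.04)*1500),int((q[0]-.37)*1500)),2,col,-1)
    cv2.imwrite(fn,im)
show(o[o[:,2]<.12],'pics/top.png')
t=o[(o[:,2]>.093)&(o[:,2]<.106)&(o[:,1]>.19)]
r=cv2.minAreaRect(t[:,:2].astype(np.float32)*1000); print('rect',r,len(t))
E
```

```text
scene bottle 791 [ 0.57817315 -0.15618738]
side bottle 1477 [ 0.57880573 -0.157655  ]
rect ((526.9605712890625, 287.41790771484375), (209.3963165283203, 102.47526550292969), 0.9142959713935852) 1496
```

View pics/top.png

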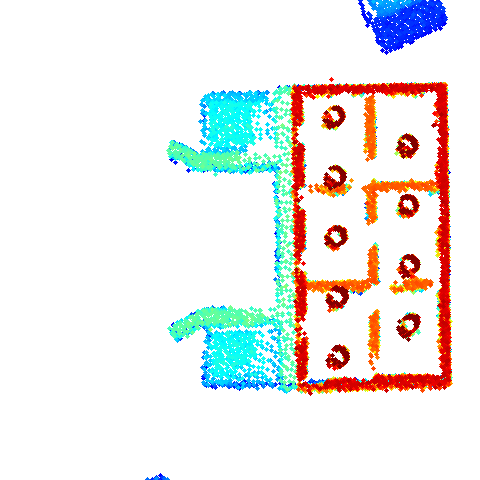

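The top-down map (columns = y, rows = x) shows the bay's inner walls at rows 170 and 308 and its back wall at column 277. That puts the bay origin at about (0.529, 0.186), with the inward axis close to +y (about 1° off). I'll tilt the tool about 36° so the gripper body stays behind the bottle, and push with two half-open fingertips forming a cradle.

```bash
cat >> h.py <<'E'
from scipy.spatial.transform import Rotation as Ro
def go(p,R=None):
    s=bot.sense(); Rc=Ro.from_quat(s['tool_rot']); sh=Rc.inv().apply(np.array(p)-s['tool_pos'])/.12
    tv=np.zeros(3) if R is None else (Rc.inv()*R).as_rotvec()/np.radians(45)
    print('pos',np.round(s['tool_pos'],4),'turn',np.round(tv,3),'shift',np.round(sh,3),'t',s['time_s'])
def want(th=36,yaw=0.8,flip=1):
    z=np.array([0,np.sin(np.radians(th)),-np.cos(np.radians(th))]); y=np.array([flip,0,0.]); M=np.stack([np.cross(y,z),y,z],1)
    return Ro.from_euler('z',yaw,degrees=True)*Ro.from_matrix(M)
E
python3 - <<'E'
from h import *
s=bot.sense(); print(np.round(Ro.from_quat(s['tool_rot']).as_matrix(),3))
for f in (1,-1): print(np.round(want(flip=f).as_matrix(),2)); go([.42,.1,.3],want(flip=f))
E
```

```text
[[-0.958  0.287  0.   ]
 [ 0.287  0.958  0.   ]
 [-0.     0.    -1.   ]]
[[-0.01  1.   -0.01]
 [ 0.81  0.01  0.59]
 [ 0.59 -0.   -0.81]]
pos [0.172  0.5748 0.2313] turn [-0.505  0.689  1.556] shift [-3.114 -3.198 -0.572] t 1.1
[[ 0.01 -1.   -0.01]
 [-0.81 -0.01  0.59]
 [-0.59  0.   -0.81]]
pos [0.172  0.5748 0.2313] turn [-0.747 -0.548 -2.299] shift [-3.114 -3.198 -0.572] t 1.1
```

>>> {"fn": "drive_tool", "kwargs": {"motion": [[0,0,1,-1,-1,-0.6,0.05],[0,0,1,-1,-1,-0.6,0.05],[0,0,1,-1,-1,-0.6,0.05],[0,0,1,-1,-1,-0.6,0.05],[0,0,1,-1,-1,-0.6,0.05],[0,0,1,-1,-1,-0.6,0.05],[0,0,1,-1,-1,-0.6,0.05]], "squeeze": 20}}

```text
time_s: 1.8
tool_pos: [0.2529, 0.4253, 0.3037]
tool_rot: [0.513, 0.858, 0.0, 0.0]
force: [0.4, -0.1, 0.2]
finger_gap: 0.0404
gripper_force: 0.0
```

```bash
python3 -c "
from h import *
s=bot.sense();print(np.round(s['joint_positions'],2),s['finger_gap']);print(np.round(Ro.from_quat(s['tool_rot']).as_matrix(),3));go([.42,.05,.3],want())"
```

```text
[ 0.93 -0.18  1.66  0.    1.66  0.44] 0.0403753905126702
[[-0.474  0.881  0.   ]
 [ 0.881  0.474  0.001]
 [ 0.     0.001 -1.   ]]
pos [0.2529 0.4253 0.3037] turn [-0.191  0.784  0.59 ] shift [-3.414 -0.255  0.029] t 1.8
```

>>> {"fn": "drive_tool", "kwargs": {"motion": [[0,0,0.6,-1,0,0,0.05],[0,0,0.6,-1,0,0,0.05],[0,0,0.6,-1,0,0,0.05],[0,0,0.6,-1,0,0,0.05],[0,0,0.6,-1,0,0,0.05]]}}

```text
time_s: 2.3
tool_pos: [0.3095, 0.32, 0.3034]
tool_rot: [0.698, 0.716, 0.0, -0.0]
force: [-0.1, -0.7, 0.3]
finger_gap: 0.0406
gripper_force: 0.0
```

```bash
python3 -c "
from h import *
s=bot.sense();print(np.round(s['joint_positions'],2));print(np.round(Ro.from_quat(s['tool_rot']).as_matrix(),3));go([.42,-.3,.3],want())"
```

```text
[ 0.69 -0.32  1.78  0.    1.68  0.66]
[[-0.025  1.    -0.   ]
 [ 1.     0.025  0.001]
 [ 0.001 -0.    -1.   ]]
pos [0.3095 0.32   0.3034] turn [-0.005  0.799  0.014] shift [-5.189  0.789  0.025] t 2.3
```

>>> {"fn": "drive_tool", "kwargs": {"motion": [[0,0,0,-1,0.8,0,0.05],[0,0,0,-1,0.8,0,0.05],[0,0,0,-1,0.8,0,0.05],[0,0,0,-1,0.8,0,0.05]]}}

```text
time_s: 2.7
tool_pos: [0.4107, 0.1994, 0.3029]
tool_rot: [0.699, 0.715, -0.0, 0.001]
force: [-0.6, -0.1, -0.3]
finger_gap: 0.0405
gripper_force: 0.0
```

>>> {"fn": "drive_tool", "kwargs": {"motion": [[0,0,0,-1,0,0,0.05],[0,0,0,-1,0,0,0.05],[0,0,0,-1,0,0,0.05],[0,0,0,-1,0,0,0.05]]}}

```text
time_s: 3.1
tool_pos: [0.4112, 0.0814, 0.3033]
tool_rot: [0.698, 0.716, -0.0, 0.0]
force: [0.3, 0.8, -0.1]
finger_gap: 0.0404
gripper_force: 0.0
```

>>> {"fn": "drive_tool", "kwargs": {"motion": [[0,0,0,-1,0,0,0.05],[0,0,0,-1,0,0,0.05],[0,0,0,-1,0,0,0.05],[0,0,0,-1,0,0,0.05]]}}

```text
time_s: 3.5
tool_pos: [0.4143, -0.0382, 0.3031]
tool_rot: [0.699, 0.716, -0.0, -0.0]
force: [-0.7, 0.3, -1.1]
finger_gap: 0.0407
gripper_force: 0.0
```

>>> {"fn": "drive_tool", "kwargs": {"motion": [[0,0,0,-1,0,0,0.05],[0,0,0,-1,0,0,0.05],[0,0,0,-1,0,0,0.05],[0,0,0,-1,0,0,0.05]]}}

```text
time_s: 3.9
tool_pos: [0.4175, -0.1578, 0.3029]
tool_rot: [0.699, 0.716, 0.0, -0.0]
force: [1.3, 0.7, -0.2]
finger_gap: 0.0409
gripper_force: 0.0
```

>>> {"fn": "drive_tool", "kwargs": {"motion": [[0,0.4,0,-1,0,0,0.05],[0,0.8,0,-1,0,0,0.05],[0,0.8,0,-1,0,0,0.05],[0,0.8,0,-1,0,0,0.05],[0,0.8,0,-1,0,0,0.05],[0,0.8,0,-1,0,0,0.05]]}}

```text
time_s: 4.5
tool_pos: [0.4204, -0.2765, 0.3008]
tool_rot: [0.664, 0.68, 0.217, -0.224]
force: [-0.2, -0.2, -0.1]
finger_gap: 0.0408
gripper_force: 0.0
```

```bash
python3 -c "
from h import *
s=bot.sense();print(np.round(s['joint_positions'],2));print(np.round(Ro.from_quat(s['tool_rot']).as_matrix(),3));go([.58,-.29,.2],want());go([.5785,-.25,.032],want())"
```

```text
[-0.94  0.27  1.33  0.39  2.05 -0.87]
[[-0.018  1.    -0.017]
 [ 0.805  0.025  0.592]
 [ 0.592 -0.003 -0.806]]
pos [ 0.4204 -0.2765  0.3008] turn [-0.011 -0.007  0.008] shift [-0.612  1.33   0.587] t 4.5
pos [ 0.4204 -0.2765  0.3008] turn [-0.011 -0.007  0.008] shift [-1.173  1.33   1.913] t 4.5
```

>>> {"fn": "drive_tool", "kwargs": {"motion": [[0,0,0,-0.6,1,0.3,0.05],[0,0,0,-0.6,1,0.3,0.05],[0,0,0,-0.6,1,0.3,0.05],[0,0,0,-0.6,1,0.3,0.05],[0,0,0,-0.6,1,0.3,0.05]]}}

```text
time_s: 5.0
tool_pos: [0.5417, -0.309, 0.231]
tool_rot: [0.663, 0.682, 0.215, -0.222]
force: [0.2, 0.6, 0.1]
finger_gap: 0.0408
gripper_force: 0.0
```

>>> {"fn": "drive_tool", "kwargs": {"motion": [[0,0,0,-0.4,0.33,0.4,0.05],[0,0,0,-0.4,0.33,0.4,0.05],[0,0,0,-0.4,0.33,0.4,0.05],[0,0,0,-0.4,0.33,0.4,0.05]]}}

```text
time_s: 5.4
tool_pos: [0.5804, -0.3212, 0.1677]
tool_rot: [0.664, 0.681, 0.216, -0.22]
force: [0.5, 0.2, 0.6]
finger_gap: 0.0404
gripper_force: 0.0
```

```bash
python3 - <<'E'
from h import *
s=bot.sense();print(np.round(s['joint_positions'],2));go([.5785,-.25,.032],want())
im,d=imaging.read_camera('side'); cv2.imwrite('pics/s1.png',im[...,::-1])
E
```

```text
[-0.81  0.74  0.95  0.43  1.91 -0.78]
pos [ 0.5804 -0.3212  0.1677] turn [-0.006  0.003  0.012] shift [-0.182 -0.003  1.264] t 5.4
```

View pics/s1.png

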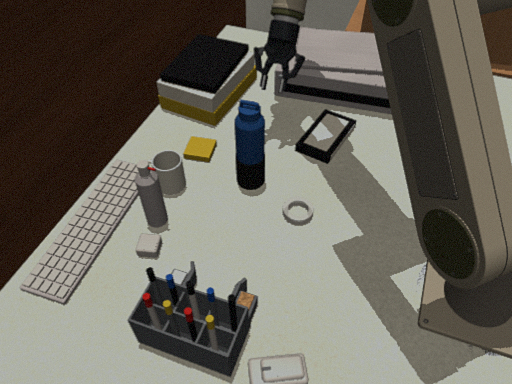

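The picture shows the gripper tilted behind the bottle, with fingertips at about (265,85) and (297,75) and nothing in the way. Descending now.

>>> {"fn": "drive_tool", "kwargs": {"motion": [[0,0,0,-0.2,0,0.9,0.05],[0,0,0,-0.2,0,0.9,0.05],[0,0,0,-0.2,0,0.9,0.05],[0,0,0,-0.2,0,0.9,0.05]]}}

```text
time_s: 5.85
tool_pos: [0.5785, -0.2768, 0.0642]
tool_rot: [0.664, 0.68, 0.216, -0.222]
force: [0.2, -0.3, -0.3]
finger_gap: 0.0404
gripper_force: 0.0
```

>>> {"fn": "drive_tool", "kwargs": {"motion": [[0,0,0,0,0,0.2,0.05],[0,0,0,0,0,0.36,0.05],[0,0,0,0,0,0.36,0.05]]}}

```text
time_s: 6.15
tool_pos: [0.5791, -0.2527, 0.0303]
tool_rot: [0.664, 0.681, 0.216, -0.22]
force: [-0.2, 0.5, -0.0]
finger_gap: 0.0409
gripper_force: 0.0
```

```bash
python3 - <<'E'
from h import *
s=bot.sense();print(s['force']);go([.5785,-.215,.032],want());go([.5785,-.198,.032],want())
for n in ('wrist','side'):
    im,d=imaging.read_camera(n); cv2.imwrite(f'pics/{n}2.png',im[...,::-1])
E
```

```text
[-0.20668301  0.5088591  -0.04449036]
pos [ 0.5791 -0.2527  0.0303] turn [-0.006  0.001  0.011] shift [0.263 0.002 0.173] t 6.15
pos [ 0.5791 -0.2527  0.0303] turn [-0.006  0.001  0.011] shift [0.377 0.006 0.256] t 6.15
```

View pics/wrist2.png

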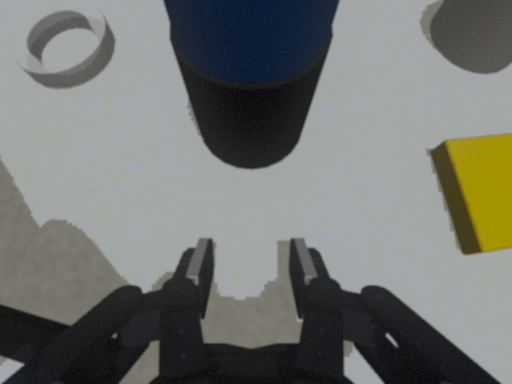

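The wrist view shows the boot centred at column 251, between the open fingertips at columns 205 and 300. I'll ease into contact.

>>> {"fn": "drive_tool", "kwargs": {"motion": [[0,0,0,0.15,0,0.11,0.05],[0,0,0,0.25,0,0.18,0.05],[0,0,0,0.29,0,0.21,0.05],[0,0,0,0.33,0,0.24,0.05],[0,0,0,0.36,0,0.26,0.05],[0,0,0,0.39,0,0.285,0.05],[0,0,0,0.43,0,0.31,0.05]]}}

```text
time_s: 6.95
tool_pos: [0.5773, -0.1895, 0.0287]
tool_rot: [0.665, 0.68, 0.216, -0.22]
force: [0.5, -3.2, -1.0]
finger_gap: 0.041
gripper_force: 1.5
```

```bash
cat > st.py <<'E'
from h import *
import sys
s=bot.sense();print(np.round(s['force'],1),np.round(s['joint_positions'],2))
for n in ('scene','side'):
    im,d=imaging.read_camera(n); W=cloud(n,d).reshape(-1,3); W=W[~np.isnan(W).any(1)]
    g=np.array(s['tool_pos'])[:2]+[0,.042]
    for lo,hi in((.03,.085),(.10,.19)):
        b=W[(abs(W[:,0]-g[0])<.055)&(W[:,1]>g[1]-.03)&(W[:,1]<g[1]+.045)&(W[:,2]>lo)&(W[:,2]<hi)]
        r=least_squares(lambda c:np.hypot(b[:,0]-c[0],b[:,1]-c[1])-(.038 if hi<.1 else .036),g,loss='soft_l1',f_scale=.002) if len(b)>30 else None
        print(n,lo,len(b),None if r is None else np.round(r.x,4))
    if len(sys.argv)>1: cv2.imwrite(f'pics/{n}_{sys.argv[1]}.png',im[...,::-1])
go([.53,.145,.032],want())
E
sed -i '1a from scipy.optimize import least_squares' h.py; python3 st.py a
```

```text
[ 0.5 -3.2 -1. ] [-0.68  0.66  1.33  0.47  1.58 -0.8 ]
scene 0.03 204 [ 0.5785 -0.153 ]
scene 0.1 390 [ 0.5783 -0.1528]
side 0.03 433 [ 0.5782 -0.1529]
side 0.1 811 [ 0.5784 -0.1525]
pos [ 0.5772 -0.1887  0.0287] turn [-0.007  0.001  0.01 ] shift [ 2.273 -0.328  1.616] t 7.05
```

>>> {"fn": "drive_tool", "kwargs": {"motion": [[0,0,0,0.04,-0.007,0.028,0.05],[0,0,0,0.1,-0.02,0.07,0.05],[0,0,0,0.17,-0.035,0.12,0.05],[0,0,0,0.24,-0.05,0.17,0.05],[0,0,0,0.31,-0.065,0.22,0.05],[0,0,0,0.38,-0.08,0.27,0.05],[0,0,0,0.44,-0.09,0.315,0.05],[0,0,0,0.48,-0.1,0.345,0.05]]}}

```text
time_s: 7.85
tool_pos: [0.5632, -0.1169, 0.029]
tool_rot: [0.664, 0.68, 0.216, -0.221]
force: [0.7, -2.9, -0.5]
finger_gap: 0.0405
gripper_force: 1.5
```

```bash
python3 st.py b
```

```text
[ 0.7 -2.9 -0.5] [-0.61  0.55  1.5   0.5   1.51 -0.77]
scene 0.03 196 [ 0.5643 -0.0803]
scene 0.1 373 [ 0.5643 -0.0799]
side 0.03 452 [ 0.5644 -0.0807]
side 0.1 843 [ 0.5643 -0.0801]
pos [ 0.5631 -0.1169  0.029 ] turn [-0.008 -0.001  0.01 ] shift [ 1.784 -0.223  1.268] t 7.95
```

Upright and cradled. I'll carry on the same way.

>>> {"fn": "drive_tool", "kwargs": {"motion": [[0,0,0,0.04,-0.007,0.028,0.05],[0,0,0,0.1,-0.02,0.07,0.05],[0,0,0,0.18,-0.035,0.127,0.05],[0,0,0,0.26,-0.05,0.184,0.05],[0,0,0,0.34,-0.065,0.24,0.05],[0,0,0,0.42,-0.08,0.297,0.05],[0,0,0,0.49,-0.09,0.346,0.05],[0,0,0,0.54,-0.1,0.382,0.05]]}}

```text
time_s: 8.75
tool_pos: [0.5493, -0.0378, 0.0301]
tool_rot: [0.664, 0.68, 0.216, -0.221]
force: [0.6, -2.8, -2.5]
finger_gap: 0.0409
gripper_force: 1.4
```

>>> {"fn": "drive_tool", "kwargs": {"motion": [[0,0,0,0.04,-0.01,0.028,0.05],[0,0,0,0.1,-0.025,0.07,0.05],[0,0,0,0.18,-0.045,0.127,0.05],[0,0,0,0.26,-0.065,0.184,0.05],[0,0,0,0.34,-0.085,0.24,0.05],[0,0,0,0.42,-0.1,0.297,0.05],[0,0,0,0.49,-0.11,0.346,0.05],[0,0,0,0.54,-0.12,0.382,0.05]]}}

```text
time_s: 9.55
tool_pos: [0.5331, 0.0411, 0.0311]
tool_rot: [0.664, 0.68, 0.216, -0.221]
force: [0.7, -3.2, -1.2]
finger_gap: 0.0405
gripper_force: 1.7
```

```bash
python3 st.py c
```

```text
[ 0.7 -3.2 -1.2] [-0.4   0.34  1.78  0.58  1.36 -0.65]
scene 0.03 183 [0.5341 0.0788]
scene 0.1 362 [0.5336 0.0812]
side 0.03 440 [0.5342 0.0782]
side 0.1 882 [0.5336 0.0808]
pos [0.5329 0.0413 0.031 ] turn [-0.008 -0.001  0.011] shift [ 0.704 -0.003  0.502] t 9.65
```

View pics/scene_c.png

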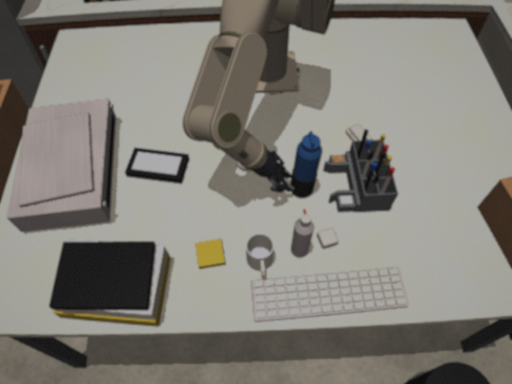

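The scene view shows the bottle upright at (307,165), just short of the bay mouth and lined up with it. The tape roll and the other items haven't moved. Going in.

>>> {"fn": "drive_tool", "kwargs": {"motion": [[0,0,0,0.04,-0.003,0.028,0.05],[0,0,0,0.1,-0.007,0.071,0.05],[0,0,0,0.17,-0.01,0.121,0.05],[0,0,0,0.25,-0.015,0.178,0.05],[0,0,0,0.33,-0.02,0.236,0.05],[0,0,0,0.41,-0.02,0.292,0.05],[0,0,0,0.48,-0.02,0.343,0.05],[0,0,0,0.52,-0.02,0.372,0.05]]}}

```text
time_s: 10.45
tool_pos: [0.5289, 0.1179, 0.0316]
tool_rot: [0.664, 0.681, 0.216, -0.221]
force: [0.3, -3.6, -1.9]
finger_gap: 0.0407
gripper_force: 1.7
```

```bash
python3 st.py d
```

```text
[ 0.3 -3.6 -1.9] [-0.27  0.28  1.84  0.63  1.28 -0.56]
scene 0.03 185 [0.5302 0.1561]
scene 0.1 330 [0.5291 0.1556]
side 0.03 595 [0.5309 0.1551]
side 0.1 921 [0.5302 0.1554]
pos [0.5288 0.1178 0.0316] turn [-0.008 -0.001  0.011] shift [0.185 0.016 0.13 ] t 10.55
```

View pics/side_d.png

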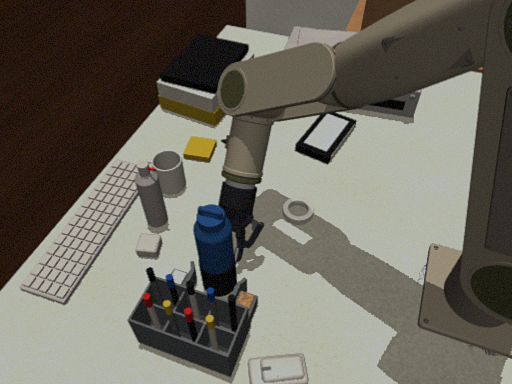

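The bottle is entering the bay upright, with its foot near (215,285). About 30 mm remain, taken slowly.

>>> {"fn": "drive_tool", "kwargs": {"motion": [[0,0,0,0.03,0,0.021,0.05],[0,0,0,0.06,0,0.043,0.05],[0,0,0,0.09,0,0.064,0.05],[0,0,0,0.12,0,0.085,0.05],[0,0,0,0.145,0,0.103,0.05],[0,0,0,0.165,0,0.118,0.05],[0,0,0,0.18,0,0.128,0.05]]}}

```text
time_s: 11.25
tool_pos: [0.5285, 0.1434, 0.0318]
tool_rot: [0.665, 0.68, 0.216, -0.221]
force: [-0.6, -2.5, -1.9]
finger_gap: 0.0402
gripper_force: 1.6
```

>>> {"fn": "drive_tool", "kwargs": {"motion": [[0,0,0,0.008,0,0.006,0.05],[0,0,0,0.016,0,0.012,0.05]]}}

```text
time_s: 11.45
tool_pos: [0.5284, 0.1456, 0.0317]
tool_rot: [0.665, 0.68, 0.216, -0.221]
force: [0.1, -3.4, -0.4]
finger_gap: 0.0407
gripper_force: 1.6
```

```bash
python3 st.py e
```

```text
[ 0.1 -3.4 -0.4] [-0.22  0.27  1.86  0.64  1.26 -0.53]
scene 0.03 272 [0.5317 0.1897]
scene 0.1 312 [0.5289 0.1815]
side 0.03 425 [0.5302 0.1817]
side 0.1 940 [0.5299 0.1816]
pos [0.5284 0.1457 0.0317] turn [-0.007 -0.     0.01 ] shift [-0.003  0.013 -0.005] t 11.55
```

>>> {"fn": "drive_tool", "kwargs": {"motion": [[0,0,0,0.008,0,0.006,0.05],[0,0,0,0.016,0,0.012,0.05],[0,0,0,0.022,0,0.016,0.05]]}}

```text
time_s: 11.85
tool_pos: [0.5284, 0.1489, 0.0318]
tool_rot: [0.665, 0.68, 0.216, -0.221]
force: [-1.3, -3.4, -0.6]
finger_gap: 0.0404
gripper_force: 1.6
```

>>> {"fn": "drive_tool", "kwargs": {"motion": [[0,0,0,0.007,0,0.005,0.05],[0,0,0,0.01,0,0.007,0.05]]}}

```text
time_s: 12.05
tool_pos: [0.5284, 0.1504, 0.0318]
tool_rot: [0.665, 0.68, 0.216, -0.221]
force: [0.1, -3.2, -0.9]
finger_gap: 0.0406
gripper_force: 1.6
```

>>> {"fn": "drive_tool", "kwargs": {"motion": [[0,0,0,0.007,0,0.005,0.05],[0,0,0,0.01,0,0.007,0.05]]}}

```text
time_s: 12.25
tool_pos: [0.5283, 0.1518, 0.0318]
tool_rot: [0.665, 0.68, 0.216, -0.221]
force: [0.2, -4.0, -1.0]
finger_gap: 0.0405
gripper_force: 2.3
```

>>> {"fn": "drive_tool", "kwargs": {"motion": [[0,0,0,0.007,0,0.005,0.05],[0,0,0,0.01,0,0.007,0.05]]}}

```text
time_s: 12.45
tool_pos: [0.5286, 0.1522, 0.0317]
tool_rot: [0.665, 0.681, 0.216, -0.22]
force: [-1.5, -12.6, 0.6]
finger_gap: 0.0407
gripper_force: 5.1
```

```bash
python3 st.py f
```

```text
[ -1.5 -12.6   0.6] [-0.21  0.27  1.86  0.65  1.25 -0.52]
scene 0.03 361 [0.5344 0.1998]
scene 0.1 326 [0.5292 0.1879]
side 0.03 330 [0.53   0.1874]
side 0.1 957 [0.5299 0.1876]
pos [0.5286 0.1521 0.0317] turn [-0.006  0.002  0.01 ] shift [-0.047  0.01  -0.037] t 12.55
```

The force jumped to 12.6 N with the bottle at y = 0.1875, so it has reached the back wall. Withdrawing straight back, then up.

>>> {"fn": "drive_tool", "kwargs": {"motion": [[0,0,0,-0.03,0,-0.022,0.05],[0,0,0,-0.1,0,-0.073,0.05],[0,0,0,-0.25,0,-0.18,0.05],[0,0,0,-0.45,0,-0.33,0.05],[0,0,0,-0.65,0,-0.47,0.05],[0,0,0,-0.8,0,-0.6,0.05],[0,0,0,-0.8,0,-0.6,0.05]]}}

```text
time_s: 13.25
tool_pos: [0.532, 0.0302, 0.0341]
tool_rot: [0.666, 0.68, 0.216, -0.22]
force: [1.0, 0.3, -0.3]
finger_gap: 0.0408
gripper_force: 0.0
```

>>> {"fn": "drive_tool", "kwargs": {"motion": [[0,0,0,-0.2,0,-0.9,0.05],[0,0,0,-0.2,0,-0.9,0.05],[0,0,0,-0.2,0,-0.9,0.05],[0,0,0,-0.2,0,-0.9,0.05],[0,0,0,-0.2,0,-0.9,0.05],[0,0,0,-0.2,0,-0.9,0.05]]}}

```text
time_s: 13.85
tool_pos: [0.5318, -0.0476, 0.1053]
tool_rot: [0.664, 0.68, 0.216, -0.223]
force: [0.5, 0.6, 0.2]
finger_gap: 0.0409
gripper_force: 0.0
```

```bash
python3 - <<'E'
from h import *
for n in ('scene','side'):
    im,d=imaging.read_camera(n); cv2.imwrite(f'pics/{n}_g.png',im[...,::-1]); W=cloud(n,d).reshape(-1,3); W=W[~np.isnan(W).any(1)]
    b=W[(abs(W[:,0]-.53)<.05)&(W[:,1]>.14)&(W[:,1]<.226)&(W[:,2]>.12)&(W[:,2]<.19)]
    print(n,len(b),least_squares(lambda c:np.hypot(b[:,0]-c[0],b[:,1]-c[1])-.036,[.53,.18],loss='soft_l1',f_scale=.002).x)
    for t in ['mug','duster','tape_roll','note_pad','adapter','cassette']:
        for q in spot_point(n,t)[:1]: print(t,np.round(ray(n,q['point']),3)[:2])
E
```

```text
scene 356 [0.52902672 0.1879575 ]
mug [ 0.775 -0.072]
duster [0.754 0.046]
tape_roll [ 0.427 -0.095]
note_pad [ 0.749 -0.201]
adapter [0.718 0.139]
cassette [ 0.431 -0.376]
side 756 [0.52982827 0.18713991]
mug [ 0.773 -0.062]
duster [0.744 0.053]
tape_roll [ 0.431 -0.101]
note_pad [ 0.75  -0.204]
adapter [0.711 0.132]
cassette [ 0.424 -0.401]
```

View pics/side_g.png

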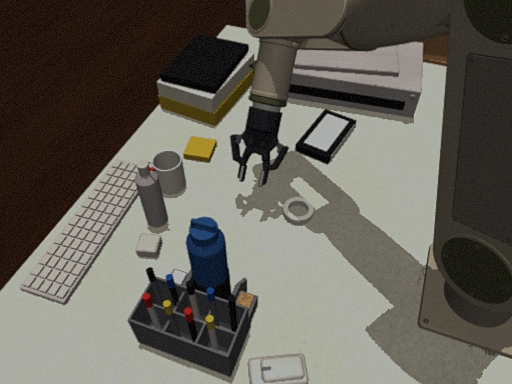

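The bottle stands upright in the bay against the back wall, around (208,265). The hand is clear at about (258,160), and the other items are where they were.

```bash
python3 -c "
from cell import bot
print(bot.hand_in())"
```

```text
the job is handed in; nothing more can be done
None
```

The bottle was pushed by its boot, upright throughout, into the bay against the back wall (the push force jumped to 12.6 N there); nothing else moved by more than the cameras can resolve (about 1 cm), the hand is clear, and the job was handed in at about 14 s.

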